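# Set and lock the candle warmer

### The job

Warm the round marble candle: turn the warmer's knob until its pointer points at the tab on the dial, leaving the tab where it is, and only then slide the lock hood fully home over the knob. Stand the candle upright near the middle of the warming plate, setting it down gently rather than dropping it. Leave the label roll, tealight, coasters and carton where they are.

Things in the scene. Friction and masses are not known exactly. Their poses are not given: they have to be found in the camera images.
- knob_grip (a point): On the knob's axis, in its black grip bar, 38 mm above the panel. Bar 42 x 14 mm, standing 15 to 45 mm above the panel; round skirt under it, 44 mm across. z: straight out of the panel, which slopes 30 degrees, rising away from the robot (z leans to the robot). x: along the bar; its pointer (white stripe on top of one half) points to -x. y: across the bar.
- knob (a joint): Angle of the knob, rad, 0 to 2.6 (stops at both ends); grows when the knob is turned clockwise as seen facing the panel. At 0 its pointer stands at the dial's zero (lower left, seen from the robot). It turns stiffly (0.06 N m) and stays where it is left. The knob, dial and lock sit on a fixed grey wedge-shaped console 260 mm wide, 148 mm deep, 32 mm tall in front and 102 mm tall behind.
- mark_tip (a point): Top of the mark: a small dark steel tab 16 x 7 mm, 11 mm tall, standing on the dial's rim; this point is 46 mm from the knob's axis; it is the only tab on the dial. Its -x axis points outward from the knob's axis, z is out of the panel: the knob is at the mark when its pointer points at the tab.
- mark (a joint): Angle of the mark on the dial, rad, same zero and direction as knob; the knob is at the mark when the two are equal. It sits very tight (2 N m) and is not to be shifted.
- lock_fin (a point): In the fin of the lock hood (steel, clear roof, 82 mm up the panel x 80 mm along the slide, 51 mm high, open towards the knob; parked right of the knob, seen from the robot). Fin on the roof's middle: 36 mm long (x, up the panel), 12 mm thick (y, along the slide towards the knob), 51 to 91 mm above the panel (z, out of the panel); this point is central, 75 mm above the panel.
- lock (a joint): Travel of the lock, m: 0 parked, 0.125 fully home at its stop, centred over the knob. About 2 N of friction, no spring: it stays where it is left.
- candle_mid (a point): Centre, half-way up, of the candle: a plain round veined-marble cup filled to the top with cream wax, 60 mm across, 75 mm tall, about 0.3 kg, loose, standing upright. z up.
- plate_top (a point): Centre of the top of the warming plate: a fixed low round black puck with a flat steel top 130 mm across, 30 mm above the table. z up.
- roll: loose roll of blank paper labels lying flat, 56 mm across, 25 mm tall; bystander; origin under it
- tealight: loose square stone tealight, 50 x 50 x 30 mm; bystander (not the candle to be warmed); origin under it
- coasters: loose stack of round stone coasters, 90 mm across, 30 mm tall; bystander; origin under it
- carton: loose cardboard carton, 80 x 55 x 35 mm; bystander; origin under it
There are look-alikes about, which are no part of the job. What is shaped like the part that bears plate_top but turquoise is not meant.

How it is judged:
By the outcome, as a careful person would: the job done as asked, in the order asked, and still so for the second after the job is handed in, with the robot touching nothing.
It also fails if it takes over 69 s, if anything falls off the work surface, if the arm or the gripper's body presses on something with over 40 N, if the wrist force passes 120 N, or if a joint passes its speed limit or range.

### The arm

A 6-joint arm with a two-finger parallel gripper is mounted at the origin on the work surface. World frame = base frame: x ahead of the robot, y to its left, z up, the work surface at z = 0. Lengths are in m, angles in rad, forces in N, time in s.
With the tool pointing down it reaches from about 0.3 to 0.875 m from the base axis. Payload 6.4 kg.
Tool frame: the origin (TCP) lies between the finger pads; the fingertips stand 25 mm ahead of it and the grasp point (between the pads) lies 6 mm ahead of it; z points along the fingers, y is the line along which they close (so a half turn about z gives the same grasp; the last joint's range is limited). The gripper opens to 85 mm and grips with 20 to 120 N. Pads are 22 mm wide; open, the fingers measure 114 mm over their backs; the gripper's body (76 mm by 85 mm) begins 54 mm behind the grasp point. The pads swing forward as they close: fully open they stand 13 mm farther back than shut.
Start: joints at [1.041, 0.181, 1.607, -0, 1.354, -0.206], TCP at [0.183, 0.545, 0.256] pointing down, gripper open.
Joint ranges: [-2.99, 2.99], [-0.89, 2.07], [0.3, 2.58], [-1.14, 4.28], [0, 2.63], [-3.12, 3.12]. Speed limits (rad/s): [2.57, 2.57, 3.01, 3.14, 3.14, 3.14].

### API

Orientations are given as a unit quaternion [w, x, y, z].
In Python, from bench import ctrl gives the robot as it stands.
- The arm moves only by the tool servo_tool, never from a script. Its argument "series" is text: rows parted by semicolons, each of 7 numbers parted by spaces: the gripper command: -1 is fully open, 1 is shut, values between are in proportion, then the shift along the tool's x, y, z in m, then the turn, a rotation vector about the tool's x, y, z in degrees. A call has 1 to 12 rows; each row is the pose to reach, as a shift and turn from the pose commanded when the call began, along the tool's axes at that moment; what a row does not reach only later rows make up. A row lasts 1/12 s, in which the tool goes at most 41.7 mm and 7.16 degrees, less where a joint would pass 70% of its speed; a pose out of reach is approached as far as the arm can. A call with a gripper value outside its range is refused whole. The fingers move at their own pace and stop on an object; the grip force is fixed at half the most. Time passes only in rows, so rows that repeat a pose let the fingers close. It gives the time, the measured TCP pose, the force, the opening and the grip force at its end, in the units of the state.
- ctrl.get_obs(): the state, without advancing time (a new reading comes with each control period).
- ctrl.camera(name): name is "scene" or "side" or "wrist"; returns a dict with "img" (480x640x3 uint8, red, green, blue), "z_map" (480x640 float32, m along the optical axis (not along the pixel's ray), 0 where there is no reading), "fovy" (degrees; the focal length in pixels is half the picture's height over the tangent of half this angle, whatever the lens; pixels are square), "cx", "cy" (the principal point, pixels), "extrinsics" (4x4, takes a point from camera to world coordinates); the wrist camera has in their place "T_tool_cam" (4x4, takes a point from camera to tool coordinates, whose origin is the TCP and whose axes are the flange's). Camera axes: x right, y down, z forward; pixel columns grow to the right and rows downward; lengths in m; the calibration is good to about 2 mm. A picture is of the moment at which its call begins: read the wrist's pose just before it.
- ctrl.hand_in(): hands the job in; it is judged then, once.
The state is a dict: "time_s": time; "q": joint angles; "dq": joint speeds; "joint_efforts": joint torques, N m; "eef_pos": TCP position; "eef_rot": TCP orientation; "wrist_force": force on the tool from outside, world axes, zero at the start; "torque": the same for the moment, N m; "opening": opening from 0.0 (shut) to 1.0 (fully open); "grasp_force": force on a finger pad.
Only numpy, scipy, OpenCV 4.12 (cv2) and the standard library are available. Lean on these libraries where they do the work, as an engineer would, in place of code of your own. Each camera call takes 0.05 s, during which the arm holds its last target. There are 200 camera calls.

## Working session

There is one attempt and no reset: what is moved stays moved. The work goes in short steps, Python scripts to look and compute and a tool call to move; the robot and the scene stay as the last step left them, time stands still between calls to the robot, and variables do not carry over. Pictures are saved under pics/ and viewed, at most 10 in all, crops included, and the job is handed in when it is done.

Besides the shell and the picture viewer there is one more tool, called after ">>>" by a JSON object that holds its "method" and its "body", one argument or row to a line. servo_tool: Moves the arm, as the interface text tells. Its arguments: {"type":"object","properties":{"series":{"type":"string"}},"required":["series"]}

```bash
ls; mkdir -p pics; cat > h.py <<'E'
import numpy as np, cv2
from scipy.spatial.transform import Rotation as R
from bench import ctrl
def pose():
    o=ctrl.get_obs(); q=np.array(o['eef_rot']); T=np.eye(4)
    T[:3,:3]=R.from_quat(q[[1,2,3,0]]).as_matrix(); T[:3,3]=o['eef_pos']; return T
def grab(name,tag):
    T=pose(); c=ctrl.camera(name)
    E=np.array(c['extrinsics']) if name!='wrist' else T@np.array(c['T_tool_cam'])
    f=240/np.tan(np.radians(c['fovy'])/2)
    cv2.imwrite(f'pics/{tag}.png',c['img'][:,:,::-1])
    np.savez(f'{tag}.npz',img=c['img'],z=c['z_map'],E=E,f=f,cx=c['cx'],cy=c['cy'])
def ld(tag): return np.load(f'{tag}.npz')
def cloud(d):
    v,u=np.mgrid[:480,:640]; z=d['z']
    P=np.stack([(u-d['cx'])/d['f']*z,(v-d['cy'])/d['f']*z,z],-1)
    return P@d['E'][:3,:3].T+d['E'][:3,3]
E
python3 - <<'E'
from h import *
np.set_printoptions(precision=4,suppress=True)
o=ctrl.get_obs(); print(o); print(pose())
for n in('scene','side','wrist'):
    grab(n,n+'0'); d=ld(n+'0'); print(n,d['f'],d['E'])
E
```

```text
pics
{'time_s': 0.0, 'q': array([ 1.0408,  0.1815,  1.6081,  0.    ,  1.3538, -0.2063]), 'dq': array([ 0.0002, -0.0003,  0.0011, -0.0007, -0.0003, -0.0002]), 'joint_efforts': array([  0.0008, -44.4874, -35.1336,  -0.0002,   0.0093,   0.    ]), 'eef_pos': array([0.1826, 0.5447, 0.2554]), 'eef_rot': array([-0.0003,  0.1611,  0.9869, -0.0008]), 'wrist_force': array([-0.4547,  0.7939,  0.4922]), 'torque': array([-0.0252, -0.0519,  0.0483]), 'grasp_force': 0.0, 'opening': 0.9958992318003831}
[[-0.9481  0.3181 -0.0009  0.1826]
 [ 0.3181  0.9481 -0.0016  0.5447]
 [ 0.0004 -0.0018 -1.      0.2554]
 [ 0.      0.      0.      1.    ]]
scene 599.1711253756566 [[-0.7951  0.3662 -0.4834  1.0756]
 [ 0.6064  0.4699 -0.6414  0.7761]
 [-0.0078 -0.8032 -0.5957  0.8098]
 [ 0.      0.      0.      1.    ]]
side 543.7976398554072 [[ 1.      0.0005 -0.0018  0.5037]
 [ 0.0016 -0.7297  0.6838 -0.7662]
 [-0.001  -0.6838 -0.7297  0.9164]
 [ 0.      0.      0.      1.    ]]
wrist 403.3111246369288 [[ 0.3185  0.9131  0.2547  0.1185]
 [ 0.9479 -0.3062 -0.0877  0.5664]
 [-0.0021  0.2694 -0.963   0.3737]
 [ 0.      0.      0.      1.    ]]
```

View pics/scene0.png

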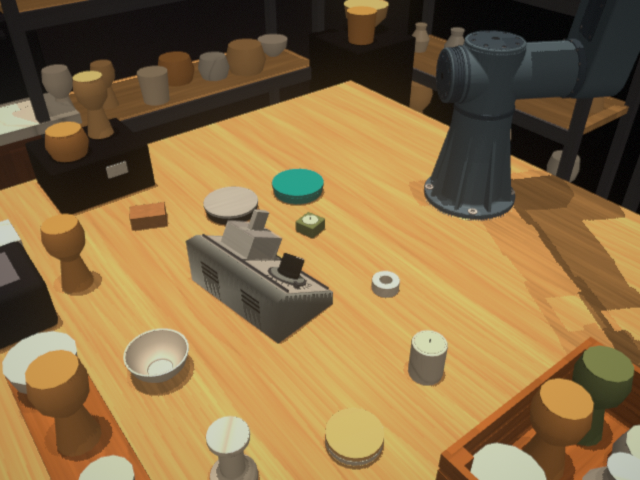

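View pics/side0.png

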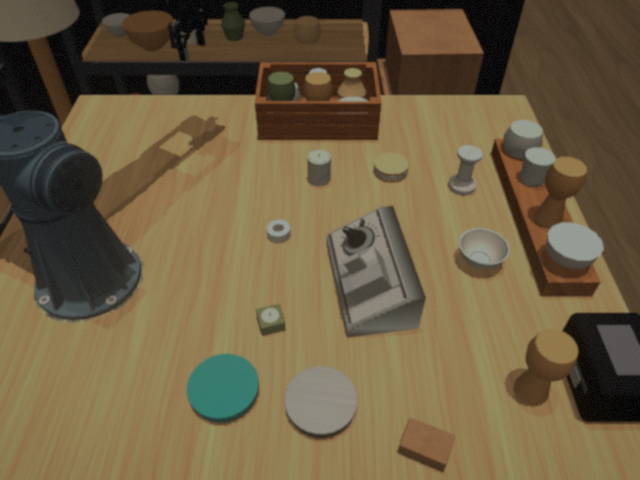

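Scene: candle at (428,357), console knob at (290,268), grey plate at (231,205), turquoise look-alike at (298,185). Side: candle (319,167), knob (356,238), plate (321,400). Next I measure these and enlarge the dial.

```bash
python3 - <<'E'
from h import *
np.set_printoptions(precision=4,suppress=True)
for n,pts in(('scene',dict(candle=(429,343),plate=(231,204),knob=(290,262),fin=(259,220),roofleft=(240,240))),('side',dict(candle=(319,157),plate=(321,398),knob=(356,238),panel=(400,300)))):
    d=ld(n+'0');P=cloud(d)
    for k,(u,v) in pts.items(): print(n,k,P[v,u])
# top surfaces centroids
for n in('scene','side'):
    P=cloud(ld(n+'0'))
    for k,z,c in(('plate',.030,None),('candle',.075,None)):
        x0=P[204,231] if (n,k)==('scene','plate') else P[398,321] if k=='plate' else P[343,429] if n=='scene' else P[157,319]
        m=(abs(P[...,2]-x0[2])<.008)&(np.linalg.norm(P[...,:2]-x0[:2],axis=-1)<.09)
        Q=P[m]; (cx,cy),r=cv2.minEnclosingCircle(Q[:,:2].astype(np.float32)); print(n,k,Q.mean(0),(cx,cy),r,len(Q))
# panel normal from side cam
P=cloud(ld('side0')); Q=P[205:335,325:425].reshape(-1,3)
Q=Q[(Q[:,2]>.02)&(Q[:,2]<.2)]
best=0;rng=np.random.default_rng(0)
for i in range(800):
    a,b,c=Q[rng.choice(len(Q),3)]; nn=np.cross(b-a,c-a); 
    if np.linalg.norm(nn)<1e-5: continue
    nn/=np.linalg.norm(nn); nn*=np.sign(nn[2]); 
    if abs(nn[2]-.866)>.05: continue
    k=abs((Q-a)@nn)<.0015
    if k.sum()>best: best=k.sum();N=nn;p=Q[k].mean(0);I=Q[k]
w,V=np.linalg.eigh(np.cov(I.T)); print('panel',N,V[:,0],p,best,np.degrees(np.arccos(N[2])))
a=cv2.imread('pics/side0.png')[200:340,310:430]; b=cv2.imread('pics/scene0.png')[200:340,180:340]
a=cv2.resize(a,None,fx=3,fy=3,interpolation=cv2.INTER_CUBIC)
b=cv2.resize(b,None,fx=2.7,fy=3,interpolation=cv2.INTER_CUBIC)
cv2.imwrite('pics/c1.png',np.hstack([a,b])[:,:800])
E
```

```text
scene candle [0.5046 0.339  0.0751]
scene plate [ 0.5132 -0.2861  0.0297]
scene knob [0.5795 0.0491 0.1   ]
scene fin [ 0.5735 -0.0625  0.1325]
scene roofleft [ 0.6267 -0.0504  0.1148]
side candle [0.504  0.3295 0.0765]
side plate [ 0.5077 -0.3036  0.0319]
side knob [0.5816 0.0271 0.0972]
side panel [ 0.6578 -0.1338  0.0943]
scene plate [ 0.5108 -0.2931  0.03  ] (0.5095037817955017, -0.29973506927490234) 0.07037379592657089 1396
scene candle [0.5071 0.3414 0.075 ] (0.5041086077690125, 0.3393704891204834) 0.031129851937294006 838
side plate [ 0.5065 -0.3051  0.0296] (0.5068045854568481, -0.30227553844451904) 0.06616272032260895 3909
side candle [0.5023 0.3315 0.0748] (0.5016001462936401, 0.3351436257362366) 0.032181039452552795 309
panel [-0.4951 -0.0777  0.8653] [ 0.4946  0.0773 -0.8657] [ 0.6101 -0.0372  0.0725] 1808 30.07884167748654
```

View pics/c1.png

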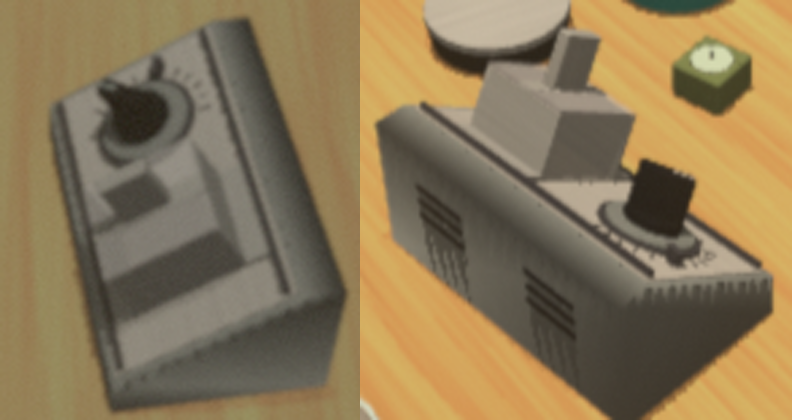

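Panel normal and up-panel direction are consistent with 30° slope (yaw about 9°). Start with the candle: move above it.

>>> {"method": "servo_tool", "body": {
  "series": "-1 -0.37 -0.095 0 0 0 0;-1 -0.37 -0.095 0 0 0 0;-1 -0.37 -0.095 0 0 0 0;-1 -0.37 -0.095 0 0 0 0;-1 -0.37 -0.095 0 0 0 0;-1 -0.37 -0.095 0 0 0 0;-1 -0.37 -0.095 0 0 0 0;-1 -0.37 -0.095 0 0 0 0;-1 -0.37 -0.095 0.01 0 0 0;-1 -0.37 -0.095 0.03 0 0 0;-1 -0.37 -0.095 0.055 0 0 0;-1 -0.37 -0.095 0.055 0 0 0"
}}

```text
time_s: 1.15
eef_pos: [0.5015, 0.335, 0.1955]
eef_rot: [-0.004, 0.162, 0.987, -0.003]
wrist_force: [-0.9, -0.7, -1.8]
opening: 1.001
grasp_force: 0.0
```

```bash
python3 - <<'E'
from h import *
np.set_printoptions(precision=4,suppress=True)
T=pose();print(T); grab('wrist','w1'); P=cloud(ld('w1'))
m=(abs(P[...,2]-.075)<.006)&(np.linalg.norm(P[...,:2]-[.503,.337],axis=-1)<.05)
Q=P[m];print(len(Q),Q.mean(0))
if len(Q):
    (cx,cy),r=cv2.minEnclosingCircle(Q[:,:2].astype(np.float32)); print(cx,cy,r)
    print('delta tool',T[:3,:3].T@(np.array([cx,cy,.05])-T[:3,3]))
E
```

```text
[[-0.9472  0.3204 -0.0088  0.5015]
 [ 0.3205  0.9473 -0.0036  0.335 ]
 [ 0.0072 -0.0063 -1.      0.1955]
 [ 0.      0.      0.      1.    ]]
6963 [0.5021 0.3379 0.0758]
0.5035279393196106 0.33755260705947876 0.030054904520511627
delta tool [-0.0022  0.004   0.1455]
```

>>> {"method": "servo_tool", "body": {
  "series": "-1 0 0 0.04 0 0 0;-1 0 0 0.08 0 0 0;-1 0 0 0.11 0 0 0;-1 0 0 0.135 0 0 0;-1 0 0 0.148 0 0 0;-1 0 0 0.148 0 0 0;1 0 0 0.148 0 0 0;1 0 0 0.148 0 0 0;1 0 0 0.148 0 0 0;1 0 0 0.148 0 0 0;1 0 0 0.148 0 0 0;1 0 0 0.148 0 0 0"
}}

```text
time_s: 2.2
eef_pos: [0.5054, 0.3383, 0.0563]
eef_rot: [0.002, 0.161, 0.987, 0.001]
wrist_force: [-0.4, 0.3, 6.6]
opening: 0.69
grasp_force: 65.4
```

>>> {"method": "servo_tool", "body": {
  "series": "1 0 0 -0.04 0 0 0;1 0 0 -0.08 0 0 0;1 0 0 -0.12 0 0 0;1 -0.005 -0.015 -0.155 0 0 0;1 -0.015 -0.04 -0.18 0 0 0;1 -0.025 -0.075 -0.19 0 0 0;1 -0.037 -0.11 -0.19 0 0 0;1 -0.05 -0.147 -0.19 0 0 0;1 -0.063 -0.185 -0.19 0 0 0;1 -0.077 -0.223 -0.19 0 0 0;1 -0.09 -0.26 -0.19 0 0 0;1 -0.103 -0.3 -0.19 0 0 0"
}}

```text
time_s: 3.2
eef_pos: [0.5052, 0.0191, 0.244]
eef_rot: [0.001, 0.161, 0.987, 0.0]
wrist_force: [1.1, -0.8, -4.2]
opening: 0.69
grasp_force: 67.0
```

>>> {"method": "servo_tool", "body": {
  "series": "1 -0.013 -0.038 0 0 0 0;1 -0.026 -0.076 0 0 0 0;1 -0.039 -0.114 0 0 0 0;1 -0.052 -0.152 0 0 0 0;1 -0.065 -0.19 0 0 0 0;1 -0.078 -0.228 0 0 0 0;1 -0.09 -0.262 0 0 0 0;1 -0.1 -0.29 0 0 0 0;1 -0.104 -0.305 0 0 0 0;1 -0.104 -0.305 0.02 0 0 0;1 -0.104 -0.305 0.05 0 0 0;1 -0.104 -0.305 0.07 0 0 0"
}}

```text
time_s: 4.2
eef_pos: [0.5065, -0.3012, 0.1718]
eef_rot: [-0.0, 0.162, 0.987, 0.0]
wrist_force: [0.1, -0.2, -4.2]
opening: 0.688
grasp_force: 67.2
```

```bash
python3 - <<'E'
from h import *
np.set_printoptions(precision=4,suppress=True)
T=pose();print(T,ctrl.get_obs()['opening'],ctrl.get_obs()['wrist_force']); grab('wrist','w2'); P=cloud(ld('w2'))
m=(abs(P[...,2]-.03)<.006)&(np.linalg.norm(P[...,:2]-[.508,-.302],axis=-1)<.09)
Q=P[m];print(len(Q),Q.mean(0),Q.min(0),Q.max(0))
for t in('w2',):
    g=P[(P[...,2]>.1)&(np.linalg.norm(P[...,:2]-T[:2,3],axis=-1)<.05)]; print(g.min(0),g.max(0))
E
```

```text
[[-0.9478  0.3189 -0.0007  0.5065]
 [ 0.3189  0.9478  0.001  -0.3012]
 [ 0.001   0.0008 -1.      0.1718]
 [ 0.      0.      0.      1.    ]] 0.6881574444317456 [ 0.1319 -0.1506 -4.2017]
16998 [ 0.4853 -0.2929  0.0306] [ 0.4429 -0.3654  0.0252] [ 0.5597 -0.2363  0.0331]
[ 0.4749 -0.3508  0.1184] [ 0.5323 -0.2514  0.2456]
```

View pics/w2.png

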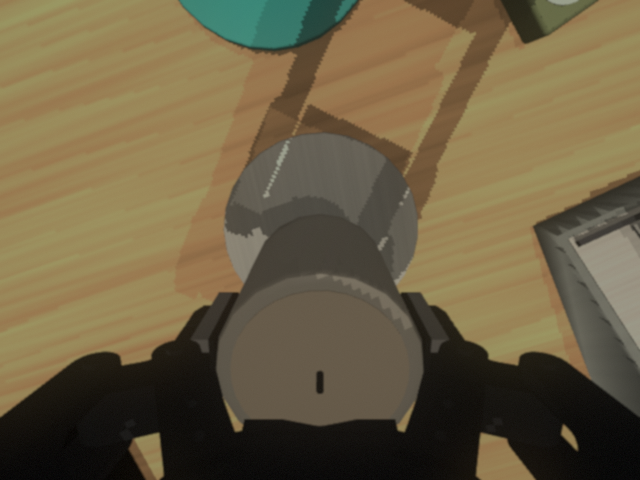

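The wrist view shows the candle held upright, over the plate (plate centred near (320,230), candle top (320,370)). Lowering.

>>> {"method": "servo_tool", "body": {
  "series": "1 0 0 0.03 0 0 0;1 0 0 0.055 0 0 0;1 0 0 0.07 0 0 0;1 0 0 0.076 0 0 0;1 0 0 0.079 0 0 0;1 0 0 0.081 0 0 0;1 0 0 0.082 0 0 0;1 0 0 0.083 0 0 0;1 0 0 0.084 0 0 0;1 0 0 0.084 0 0 0"
}}

```text
time_s: 5.08
eef_pos: [0.5075, -0.3019, 0.0899]
eef_rot: [0.0, 0.161, 0.987, -0.0]
wrist_force: [0.1, 0.2, -4.3]
opening: 0.691
grasp_force: 67.4
```

>>> {"method": "servo_tool", "body": {
  "series": "1 0 0 0.001 0 0 0;1 0 0 0.002 0 0 0;1 0 0 0.003 0 0 0;1 0 0 0.004 0 0 0;1 0 0 0.004 0 0 0"
}}

```text
time_s: 5.5
eef_pos: [0.5073, -0.3018, 0.0863]
eef_rot: [-0.0, 0.161, 0.987, -0.0]
wrist_force: [-3.8, 1.7, 4.7]
opening: 0.689
grasp_force: 68.5
```

>>> {"method": "servo_tool", "body": {
  "series": "-0.5 0 0 0 0 0 0;-1 0 0 0 0 0 0;-1 0 0 0 0 0 0;-1 0 0 0 0 0 0;-1 0 0 -0.015 0 0 0;-1 0 0 -0.05 0 0 0;-1 0 0 -0.09 0 0 0;-1 0 0 -0.13 0 0 0;-1 0 0 -0.17 0 0 0;-1 0 0 -0.2 0 0 0;-1 0 0 -0.2 0 0 0"
}}

```text
time_s: 6.42
eef_pos: [0.5099, -0.304, 0.294]
eef_rot: [0.006, 0.161, 0.987, -0.004]
wrist_force: [1.4, -0.4, 0.4]
opening: 1.0
grasp_force: 0.0
```

```bash
python3 - <<'E'
from h import *
np.set_printoptions(precision=4,suppress=True)
T=pose();print(T); grab('wrist','w3'); P=cloud(ld('w3'))
m=(abs(P[...,2]-.105)<.006)&(np.linalg.norm(P[...,:2]-[.508,-.302],axis=-1)<.05)
Q=P[m];print(len(Q),Q.mean(0),cv2.minEnclosingCircle(Q[:,:2].astype(np.float32)),np.linalg.eigh(np.cov(Q.T))[1][:,0])
# view pose above knob: tool along -n, x down-panel direction?
n=np.array([-.4951,-.0777,.8653]);n/=np.linalg.norm(n)
t=np.cross([0,0,1],[-n[0],-n[1],0]);t/=np.linalg.norm(t);u=np.cross(t,n);print('t',t,'u',u)
E
```

```text
[[-0.948   0.318   0.0102  0.5099]
 [ 0.3179  0.9481 -0.0092 -0.304 ]
 [-0.0126 -0.0055 -0.9999  0.294 ]
 [ 0.      0.      0.      1.    ]]
4501 [ 0.5049 -0.3012  0.1058] ((0.5061696767807007, -0.3017403483390808), 0.030001262202858925) [ 0.0092 -0.0036 -1.    ]
t [-0.155   0.9879  0.    ] u [0.8549 0.1342 0.5012]
```

Candle stands upright on the plate, within 2 mm of centre. Now a close view of the dial.

```bash
cat >> h.py <<'E'
n=np.array([-.4951,-.0777,.8653]);n/=np.linalg.norm(n)
t=np.cross([0,0,1],[-n[0],-n[1],0]);t/=np.linalg.norm(t);u=np.cross(t,n)
B=np.stack([-u,t,-n],1)
def go(p,Rm):
    T=pose(); d=T[:3,:3].T@(np.array(p)-T[:3,3]); r=R.from_matrix(T[:3,:3].T@Rm).as_rotvec(degrees=True)
    print('shift',np.round(d,4),'rot',np.round(r,2)); return d,r
E
python3 - <<'E'
from h import *
print(np.round(ctrl.get_obs()['q'],3)); go([.503,.025,.234],B)
E
```

```text
[-0.737  0.187  1.531  0.     1.415 -1.985]
shift [0.1105 0.3094 0.0542] rot [ -7.52 -29.07 -26.73]
```

>>> {"method": "servo_tool", "body": {
  "series": "-1 0.013 0.037 0.005 -0.8 -2.9 -2.7;-1 0.026 0.074 0.01 -1.5 -5.8 -5.4;-1 0.039 0.111 0.015 -2.3 -8.7 -8.1;-1 0.052 0.148 0.02 -3 -11.6 -10.8;-1 0.065 0.185 0.025 -3.8 -14.5 -13.5;-1 0.078 0.222 0.035 -4.5 -17.4 -16;-1 0.091 0.259 0.04 -5.3 -20.3 -18.7;-1 0.103 0.296 0.05 -6 -23.2 -21.4;-1 0.11 0.31 0.054 -6.8 -26.1 -24;-1 0.11 0.31 0.054 -7.5 -29 -26.7;-1 0.11 0.31 0.054 -7.5 -29 -26.7;-1 0.11 0.31 0.054 -7.5 -29 -26.7"
}}

```text
time_s: 7.47
eef_pos: [0.5007, 0.0272, 0.2302]
eef_rot: [0.254, -0.073, 0.964, 0.024]
wrist_force: [0.1, -0.1, 0.6]
opening: 0.996
grasp_force: 0.0
```

```bash
python3 - <<'E'
from h import *
np.set_printoptions(precision=4,suppress=True)
T=pose();print(T,T[:3,:3].T@B,ctrl.get_obs()['q']); grab('wrist','w4')
E
```

```text
[[-0.8606 -0.1522  0.486   0.5007]
 [-0.1284  0.9883  0.0823  0.0272]
 [-0.4929  0.0084 -0.8701  0.2302]
 [ 0.      0.      0.      1.    ]] [[ 0.9999  0.0066 -0.0096]
 [-0.0067  1.     -0.0058]
 [ 0.0096  0.0059  0.9999]] [-0.327  -0.2784  2.1817  0.3311  0.8036 -2.2267]
```

View pics/w4.png

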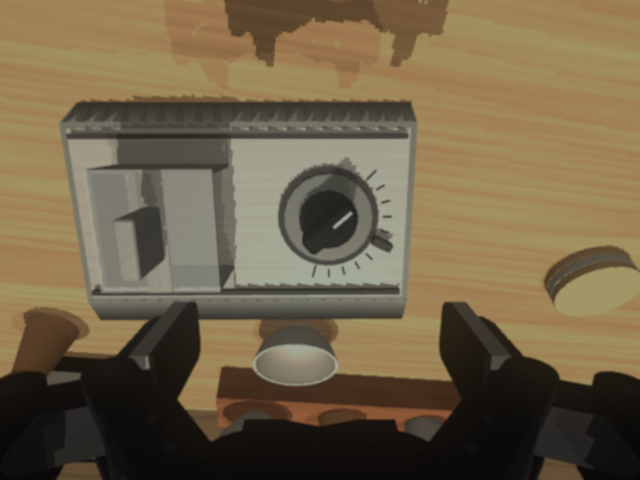

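Wrist view: knob centre near (328,218), pointer stripe (334,227)→(352,213), tab at (381,241), hood fin near (140,243). Enlarge and measure in panel coordinates.

```bash
python3 - <<'E'
from h import *
np.set_printoptions(precision=4,suppress=True)
d=ld('w4');P=cloud(d)
# panel plane from patch right/left of dial
Q=np.concatenate([P[150:280,240:270].reshape(-1,3),P[145:165,250:400].reshape(-1,3),P[255:285,390:400].reshape(-1,3)])
for _ in range(5):
    c=np.median(Q,0) if _==0 else Q.mean(0); w,V=np.linalg.eigh(np.cov(Q.T)); N=V[:,0]*np.sign(V[2,0]); 
    Q=Q[abs((Q-c)@N)<.003]
print('N',N,'c',c,len(Q),np.degrees(np.arccos(N[2])))
t2=np.cross([0,0,1],[-N[0],-N[1],0]);t2/=np.linalg.norm(t2);u2=np.cross(t2,N)
np.savez('panel.npz',N=N,c=c,t=t2,u=u2)
D=P-c; H=D@N; X=D@t2; Y=D@u2   # X left, Y up panel
reg=np.zeros((480,640),bool);reg[150:290,260:405]=True
m=reg&(H>.038)&(H<.055)   # bar top
q=np.stack([X[m],Y[m]],1).astype(np.float32); print('bar top',m.sum(),H[m].mean(),cv2.minAreaRect(q))
m=reg&(H>.011)&(H<.018); q=np.stack([X[m],Y[m]],1).astype(np.float32); print('skirt',m.sum(),cv2.minEnclosingCircle(q))
for uv in [(334,227),(352,213),(381,241),(376,238),(388,246),(383,237)]:
    print(uv,X[uv[1],uv[0]],Y[uv[1],uv[0]],H[uv[1],uv[0]])
reg[:]=False;reg[120:310,80:240]=True
m=reg&(H>.085)&(H<.097);q=np.stack([X[m],Y[m]],1).astype(np.float32); print('fin',m.sum(),H[m].mean(),q.mean(0),cv2.minAreaRect(q))
a=cv2.imread('pics/w4.png')[160:285,260:410]; cv2.imwrite('pics/c4.png',cv2.resize(a,None,fx=4.5,fy=4.5,interpolation=cv2.INTER_CUBIC))
E
```

```text
N [-0.4845 -0.0696  0.872 ] c [0.5574 0.023  0.0478] 4448 29.30504950522496
bar top 1288 0.04399659841730952 ((0.020388077944517136, 0.04060245305299759), (0.014423240907490253, 0.04153440520167351), 48.89816665649414)
skirt 1306 ((0.03469365835189819, 0.04781375080347061), 0.037491872906684875)
(334, 227) 0.023090650312347086 0.03806766047379545 0.046512282824492025
(352, 213) 0.034888643168133476 0.02905461298474542 0.04451741181510759
(381, 241) 0.06086536366103987 0.058266799713482184 0.009766549975271167
(376, 238) 0.056680177196158574 0.05542064265597545 0.01147460873055835
(388, 246) 0.06628308847148394 0.06203450992819459 0.010421197343971332
(383, 237) 0.06393049018258135 0.05778010890692971 0.0001830780444806322
fin 1525 0.08970463914230933 [-0.0926  0.0399] ((-0.09341838955879211, 0.04058578610420227), (0.0360678993165493, 0.012429465539753437), 89.53593444824219)
```

View pics/c4.png

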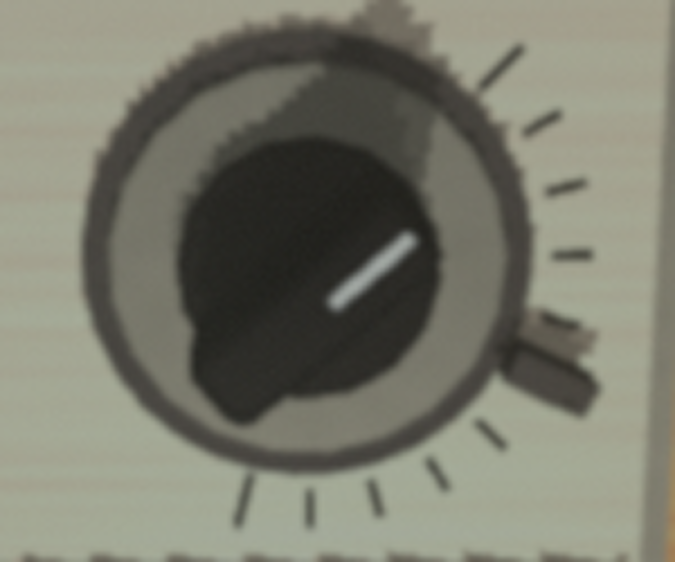

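Bar centre and sizes match (14.4 x 41.5 mm, fin 36 x 12 at 90 mm). Pointer is at about −41°, tab about +24°. Refine the tab and plan the grasp.

```bash
cat >> h.py <<'E'
yw=np.radians(8.5); f_=np.array([np.cos(yw),np.sin(yw),0]); t=np.array([-np.sin(yw),np.cos(yw),0])
n=-.5*f_+np.array([0,0,.8660254]); u=np.cross(t,n); B=np.stack([-u,t,-n],1)
def Bz(deg): return B@R.from_euler('z',deg,degrees=True).as_matrix()
def hxy(P,c): D=P-c; return D@t,D@u,D@n
E
python3 - <<'E'
from h import *
np.set_printoptions(precision=4,suppress=True)
c=np.load('panel.npz')['c']; P=cloud(ld('w4')); X,Y,H=hxy(P,c)
m=(H>.038)&(H<.055);m[:150]=0;m[290:]=0;m[:,:260]=0;m[:,405:]=0
q=np.stack([X[m],Y[m]],1).astype(np.float32);r=cv2.minAreaRect(q);k=np.array(r[0]);print('bar',r,H[m].mean())
img=ld('w4')['img'].astype(int)
rad=np.hypot(X-k[0],Y-k[1])
m=(abs(rad-.046)<.011)&(H>.0075)&(H<.015)&(X-k[0]>.02)
print('tab',m.sum(),X[m].mean()-k[0],Y[m].mean()-k[1],np.degrees(np.arctan2(Y[m].mean()-k[1],X[m].mean()-k[0])),cv2.minAreaRect(np.stack([X[m],Y[m]],1).astype(np.float32)))
m=(img.min(-1)>150)&(H>.038)&(rad<.025); 
print('stripe',m.sum()); 
if m.sum()>3: print(cv2.fitLine(np.stack([X[m],Y[m]],1).astype(np.float32),2,0,.01,.01).ravel())
panelH=np.median(H[150:280,240:270]);print('panel H',panelH)
hb=H[(H>.038)&(H<.05)&(rad<.02)].mean()
ax=c+k[0]*t+k[1]*u; g=ax+n*(hb-.045+.038)   # knob_grip
print('grip',g); np.savez('k.npz',ax=ax,g=g)
go(g+n*.066,Bz(49)); go(g+n*.006,Bz(49))
E
```

```text
bar ((0.020292900502681732, 0.04119984805583954), (0.014426728710532188, 0.04153544455766678), 49.16819381713867) 0.043480408028481826
tab 191 0.04111383771570939 0.019963512229164315 25.8996676412021 ((0.061525993049144745, 0.06147349253296852), (0.01640688255429268, 0.007152543868869543), 25.41522789001465)
stripe 19
[ 0.7466 -0.6652  0.0286  0.0341]
panel H 0.00012093413703628957
grip [0.5716 0.0456 0.1001]
shift [0.0024 0.0077 0.0835] rot [ 0.29 -0.61 48.97]
shift [0.002  0.0071 0.1435] rot [ 0.29 -0.61 48.97]
```

>>> {"method": "servo_tool", "body": {
  "series": "0 0 0.001 0.01 0 0 7;0 0 0.002 0.02 0 0 14;0 0.001 0.003 0.03 0 0 21;0 0.001 0.004 0.04 0 0 28;0 0.001 0.005 0.055 0 0 35;0 0.002 0.006 0.065 0 -0.3 42;0 0.002 0.007 0.075 0.3 -0.6 49;0 0.002 0.007 0.08 0.3 -0.6 49;0 0.002 0.007 0.083 0.3 -0.6 49;0 0.002 0.007 0.083 0.3 -0.6 49"
}}

```text
time_s: 8.35
eef_pos: [0.5397, 0.0403, 0.1579]
eef_rot: [0.227, 0.332, 0.907, 0.124]
wrist_force: [0.2, 0.1, -0.0]
opening: 0.502
grasp_force: 0.0
```

```bash
python3 - <<'E'
from h import *
g=np.load('k.npz')['g']; go(g+n*.006,Bz(49)); o=ctrl.get_obs();print(o['q'],o['opening'],o['dq'])
E
```

```text
shift [ 0.001  -0.0004  0.0602] rot [ 0.05 -0.02  0.27]
[-0.25655762 -0.04519878  2.15836496  0.37375533  0.57256124 -1.39410022] 0.5023319677497288 [-0.00077582 -0.0268267   0.00401702 -0.00328486  0.00998574  0.01200142]
```

>>> {"method": "servo_tool", "body": {
  "series": "0 0.001 0 0.025 0 0 0;0 0.001 0 0.045 0 0 0;0 0.001 0 0.055 0 0 0;0 0.001 0 0.06 0 0 0;0 0.001 0 0.06 0 0 0;1 0.001 0 0.06 0 0 0;1 0.001 0 0.06 0 0 0;1 0.001 0 0.06 0 0 0;1 0.001 0 0.06 0 0 0;1 0.001 0 0.06 0 0 0"
}}

```text
time_s: 9.18
eef_pos: [0.5681, 0.045, 0.1069]
eef_rot: [0.228, 0.333, 0.906, 0.124]
wrist_force: [-7.1, -6.2, 5.1]
opening: 0.15
grasp_force: 58.3
```

>>> {"method": "servo_tool", "body": {
  "series": "1 0 0 0 0 0 6;1 0 0 0 0 0 12;1 0 0 0 0 0 18;1 0 0 0 0 0 24;1 0 0 0 0 0 30;1 0 0 0 0 0 36;1 0 0 0 0 0 42;1 0 0 0 0 0 48;1 0 0 0 0 0 54;1 0 0 0 0 0 60;1 0 0 0 0 0 66.4;1 0 0 0 0 0 66.4"
}}

```text
time_s: 10.18
eef_pos: [0.5674, 0.0447, 0.1064]
eef_rot: [0.122, 0.777, 0.574, 0.229]
wrist_force: [-13.3, -9.2, 7.9]
opening: 0.152
grasp_force: 59.1
```

>>> {"method": "servo_tool", "body": {
  "series": "1 0 0 0 0 0 0;1 0 0 0 0 0 0;0 0 0 0 0 0 0;0 0 0 0 0 0 0;0 0 0 0 0 0 0;0 0 0 -0.02 0 0 0;0 0 0 -0.05 0 0 0;0 0 0 -0.09 0 0 0;0 0 0 -0.13 0 0 0;0 0 0 -0.14 0 0 0;0 0 0 -0.14 0 0 0"
}}

```text
time_s: 11.1
eef_pos: [0.5002, 0.0349, 0.2318]
eef_rot: [0.125, 0.774, 0.576, 0.232]
wrist_force: [1.2, 0.5, -0.5]
opening: 0.499
grasp_force: 0.0
```

```bash
cat > chk.py <<'E'
from h import *
import sys
np.set_printoptions(precision=4,suppress=True)
tag=sys.argv[1]; K=np.load('k.npz'); ax=K['ax']
print(ctrl.get_obs()['q']); go(ax+.16*n,Bz(0))
grab('wrist',tag); P=cloud(ld(tag)); X,Y,H=hxy(P,ax); rad=np.hypot(X,Y)
m=(H>.036)&(H<.055)&(rad<.03)
r=cv2.minAreaRect(np.stack([X[m],Y[m]],1).astype(np.float32));k=r[0];print('bar',r,H[m].mean(),m.sum())
X=X-k[0];Y=Y-k[1];rad=np.hypot(X,Y)
m=(abs(rad-.046)<.010)&(H>.0075)&(H<.015)
if m.sum(): print('tab',m.sum(),X[m].mean(),Y[m].mean(),np.degrees(np.arctan2(Y[m].mean(),X[m].mean())),cv2.minAreaRect(np.stack([X[m],Y[m]],1).astype(np.float32)))
im=ld(tag)['img'].astype(int); m=(im.min(-1)>130)&(H>.036)&(rad<.025);print('stripe',m.sum())
if m.sum()>3: print(X[m].mean(),Y[m].mean(),cv2.fitLine(np.stack([X[m],Y[m]],1).astype(np.float32),2,0,.01,.01).ravel())
E
python3 chk.py w5
```

```text
[-0.302  -0.2926  2.1942  0.3177  0.7763 -0.1855]
shift [-0.0014 -0.0033  0.0267] rot [   0.45    0.49 -115.17]
bar ((-8.585304021835327e-05, 0.00038894172757864), (0.04215742647647858, 0.013769936747848988), 25.67807960510254) 0.04342828133516433 1262
tab 203 0.04135726896811096 0.020170949105147426 25.999620890171432 ((0.041163910180330276, 0.020070165395736694), (0.015862945467233658, 0.005809470545500517), 25.421178817749023)
stripe 64
0.010008508035296609 0.004707863366568733 [0.9032 0.4291 0.01   0.0047]
```

View pics/w5.png

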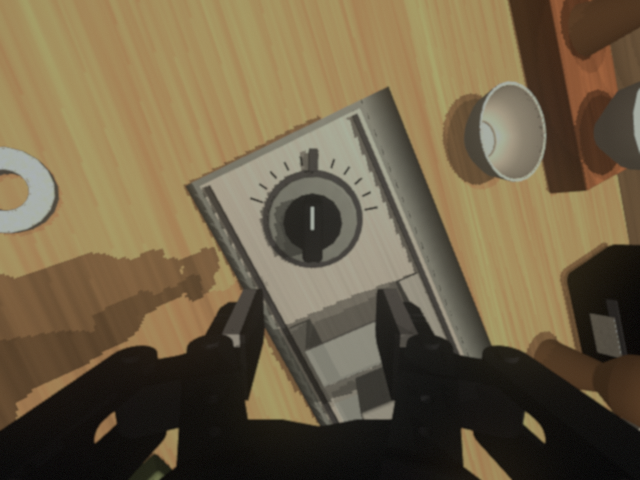

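Knob at 25.5° against tab at 25.5–26°: aligned (tab top at (311,158), stripe vertical at (312,217)). Now the lock fin.

```bash
python3 - <<'E'
from h import *
np.set_printoptions(precision=4,suppress=True)
ax=np.load('k.npz')['ax']; X,Y,H=hxy(cloud(ld('w4')),ax)
m=(H>.083)&(H<.097);m[:120]=0;m[310:]=0;m[:,:80]=0;m[:,240:]=0
r=cv2.minAreaRect(np.stack([X[m],Y[m]],1).astype(np.float32));h=H[m].mean();print(r,h)
m=(H>.046)&(H<.056)&(X<0)&(X>-.2)&(abs(Y)<.06);q=np.stack([X[m],Y[m]],1);print('roof',q.min(0),q.max(0),H[m].mean())
p=ax+r[0][0]*t+r[0][1]*u+n*(h-.091+.076); print(p); np.save('fin.npy',p)
go(p+.07*n,Bz(180)); go(p+.006*n,Bz(180))
E
```

```text
((-0.1136622205376625, -2.522021532058716e-06), (0.03606428578495979, 0.012429840862751007), 89.82009887695312) 0.08917047174421647
roof [-0.155  -0.0408] [-0.0737  0.0419] 0.050216766540392324
[ 0.5698 -0.0696  0.1327]
shift [-0.1039  0.0466  0.0409] rot [ 0.27 -0.28 64.78]
shift [-0.104   0.0462  0.1049] rot [ 0.27 -0.28 64.78]
```

>>> {"method": "servo_tool", "body": {
  "series": "0 -0.011 0.005 0.004 0 0 6.5;0 -0.022 0.01 0.008 0 0 13;0 -0.033 0.015 0.012 0 0 19.5;0 -0.044 0.02 0.016 0 0 26;0 -0.055 0.025 0.02 0 0 32.5;0 -0.066 0.03 0.024 0 0 39;0 -0.077 0.035 0.028 0 0 45.5;0 -0.088 0.04 0.032 0 0 52;0 -0.098 0.044 0.036 0 0 58.5;0 -0.104 0.0465 0.041 0.3 -0.3 64.8;0 -0.104 0.0465 0.041 0.3 -0.3 64.8;0 -0.104 0.0465 0.041 0.3 -0.3 64.8"
}}

```text
time_s: 12.15
eef_pos: [0.5336, -0.0741, 0.1882]
eef_rot: [-0.021, 0.964, 0.072, 0.254]
wrist_force: [0.1, 0.3, -0.5]
opening: 0.5
grasp_force: 0.0
```

```bash
python3 - <<'E'
from h import *
p=np.load('fin.npy'); go(p+n*.006,Bz(180)); print(ctrl.get_obs()['q'])
E
```

```text
shift [0.0043 0.0011 0.0603] rot [-0.25  0.48  0.01]
[-0.53998612 -0.08593156  2.11900709  0.47811477  0.75798637  0.58852213]
```

>>> {"method": "servo_tool", "body": {
  "series": "0 0.002 0.001 0.02 0 0 0;0 0.002 0.001 0.04 0 0 0;0 0.002 0.001 0.053 0 0 0;0 0.002 0.001 0.06 0 0 0;0 0.002 0.001 0.06 0 0 0;1 0.002 0.001 0.06 0 0 0;1 0.002 0.001 0.06 0 0 0;1 0.002 0.001 0.06 0 0 0;1 0.002 0.001 0.06 0 0 0;1 0.002 0.001 0.06 0 0 0"
}}

```text
time_s: 12.98
eef_pos: [0.5656, -0.0708, 0.1402]
eef_rot: [-0.02, 0.964, 0.072, 0.256]
wrist_force: [-4.7, 0.6, 6.7]
opening: 0.134
grasp_force: 58.8
```

```bash
python3 - <<'E'
from h import *
p=np.load('fin.npy'); go(p+n*.006,Bz(180)); go(p+n*.006+.1137*t,Bz(180)); o=ctrl.get_obs();print(o['q'],o['wrist_force'],o['opening'])
E
```

```text
shift [ 0.     -0.0006  0.0027] rot [-0.1   0.25 -0.04]
shift [-1.000e-04 -1.143e-01  2.900e-03] rot [-0.1   0.25 -0.04]
[-0.49337206  0.07544022  2.07932016  0.53318656  0.62764019  0.54999958] [-4.72600062  0.59426193  6.65817181] 0.1344311946819093
```

>>> {"method": "servo_tool", "body": {
  "series": "1 0 -0.01 0 0 0 0;1 0 -0.024 0 0 0 0;1 0 -0.038 0 0 0 0;1 0 -0.052 0 0 0 0;1 0 -0.066 0 0 0 0;1 0 -0.08 0 0 0 0;1 0 -0.092 0 0 0 0;1 0 -0.102 0 0 0 0;1 0 -0.107 0 0 0 0;1 0 -0.11 0 0 0 0;1 0 -0.11 0 0 0 0"
}}

```text
time_s: 13.9
eef_pos: [0.5492, 0.0386, 0.1402]
eef_rot: [-0.02, 0.964, 0.072, 0.256]
wrist_force: [-7.4, 2.1, 8.1]
opening: 0.132
grasp_force: 59.7
```

>>> {"method": "servo_tool", "body": {
  "series": "1 0 -0.002 0 0 0 0;1 0 -0.004 0 0 0 0;1 0 -0.006 0 0 0 0;1 0 -0.006 0 0 0 0;1 0 -0.006 0 0 0 0"
}}

```text
time_s: 14.32
eef_pos: [0.5486, 0.0427, 0.1402]
eef_rot: [-0.019, 0.964, 0.071, 0.256]
wrist_force: [-8.0, -7.3, 6.9]
opening: 0.134
grasp_force: 59.9
```

```bash
python3 - <<'E'
from h import *
p=np.load('fin.npy'); go(p+n*.006+.1137*t,Bz(180)); o=ctrl.get_obs();print(o['q'],o['wrist_force'],o['wrist_force']@t,o['wrist_force']@u,o['wrist_force']@n)
E
```

```text
shift [0.0001 0.0005 0.0027] rot [-0.    0.26 -0.05]
[-0.24290172  0.01472225  2.14319288  0.38360525  0.53005722  0.89264889] [-7.98325578 -7.30262964  6.91272198] -6.042416222966641 -4.316185791686586 10.47407481284717
```

>>> {"method": "servo_tool", "body": {
  "series": "1 0 -0.001 0 0 0 0;1 0 -0.002 0 0 0 0;1 0 -0.003 0 0 0 0;1 0 -0.003 0 0 0 0;1 0 -0.003 0 0 0 0"
}}

```text
time_s: 14.73
eef_pos: [0.5486, 0.0431, 0.1402]
eef_rot: [-0.017, 0.964, 0.071, 0.256]
wrist_force: [-10.8, -22.1, 5.6]
opening: 0.127
grasp_force: 60.2
```

>>> {"method": "servo_tool", "body": {
  "series": "0.4 0 0 0 0 0 0;0 0 0 0 0 0 0;0 0 0 0 0 0 0;0 0 0 0 0 0 0;0 0 0 -0.03 0 0 0;0 0 0 -0.07 0 0 0;0 0 0 -0.11 0 0 0;0 0 0 -0.14 0 0 0;0 0 0 -0.14 0 0 0;0 0 0 -0.14 0 0 0"
}}

```text
time_s: 15.57
eef_pos: [0.48, 0.0364, 0.2637]
eef_rot: [-0.019, 0.963, 0.072, 0.258]
wrist_force: [-0.2, 0.9, -0.3]
opening: 0.505
grasp_force: 0.0
```

```bash
python3 - <<'E'
from h import *
np.set_printoptions(precision=4,suppress=True)
ax=np.load('k.npz')['ax']; grab('wrist','w6'); P=cloud(ld('w6'));X,Y,H=hxy(P,ax)
m=(H>.083)&(H<.097)&(abs(X)<.05)&(abs(Y)<.05); print(cv2.minAreaRect(np.stack([X[m],Y[m]],1).astype(np.float32)))
m=(H>.046)&(H<.056)&(abs(X)<.06)&(abs(Y)<.06);q=np.stack([X[m],Y[m]],1);print('roof',q.min(0),q.max(0))
grab('side','side6');P=cloud(ld('side6'));m=(abs(P[...,2]-.105)<.006)&(np.linalg.norm(P[...,:2]-[.508,-.302],axis=-1)<.06)
print(cv2.minEnclosingCircle(P[m][:,:2].astype(np.float32)),ctrl.get_obs()['wrist_force'])
E
```

```text
((-0.00030735135078430176, 0.00022757984697818756), (0.01169743575155735, 0.036556754261255264), 0.049247581511735916)
roof [-0.0403 -0.0413] [0.04   0.0413]
((0.5055925846099854, -0.30300164222717285), 0.030805202201008797) [-0.7877  0.2744 -0.5163]
```

View pics/w6.png

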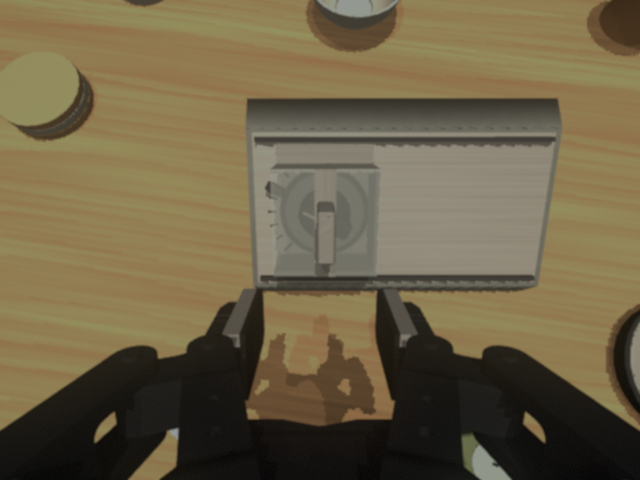

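View pics/side6.png

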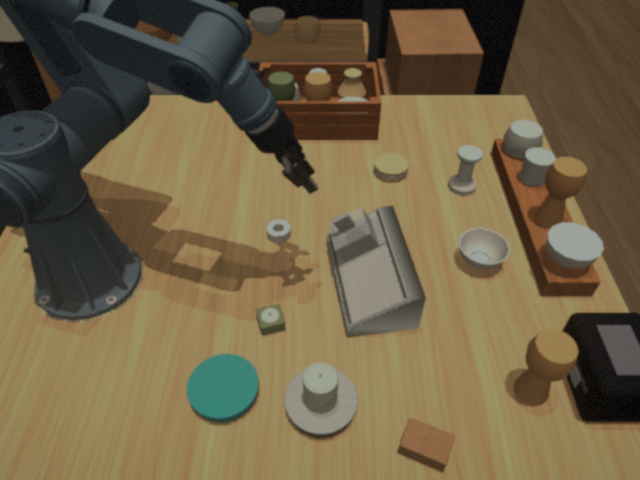

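The hood is centred over the knob to 0.3 mm (fin at (326,235)), with the pointer aimed at the tab at (270,188). The candle stands mid-plate at (320,388) in the side view, and the bystanders have not moved.

```bash
python3 -c "
from bench import ctrl
print(ctrl.hand_in())"
```

```text
the job is handed in; nothing more can be done
None
```

The job is handed in after about 16 s of robot time: the knob points at the tab to within about 0.5°, the hood was then slid to its stop over the knob, and the candle stands upright within about 3 mm of the plate's centre.

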